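# Let a label roll out of the lever dispenser

### The job

Press the dispenser's lever all the way down with a fingertip so that its lid lifts fully and the label roll inside rolls down to the end of the tray, then ease the lever back up under your fingertip so that the lid comes down slowly and does not slam, and move clear. Touch only the lever: not the lid, nor the label roll, and grasp nothing; leave the other things on the table where they stand.

Things in the scene. Friction and masses are not known exactly. Their poses are not given: they have to be found in the camera images.
- dispenser: Steel gravity dispenser fixed to the table, 150 mm high. Origin on the table, z up; base plate x -50..50, y -180..100 mm. A chute, 36 mm wide inside, slopes down 10 degrees towards -y: roofed hopper (two guard bars on its open -x side) at y -7..93 mm, then the open tray with an end stop at y = -173 mm. The lever stands on the -x side of the hopper. Position and yaw vary.
- lever_axle (a point): Middle of the axle that carries lever and lid as one piece: along the dispenser's x, at its y = 0, 135 mm above the table. A weak spring always shuts the lid: about 1 N on the pad starts it, about 3 N holds it fully down. Let go when well open, it snaps shut at up to about 4.5 rad/s; only in the last 0.2 rad does it close gently by itself.
- lever (a joint): Turn of the axle, rad: 0 = lever up and lid shut, 0.96 = lever fully down and lid fully open (hard stops at both ends). Closing faster than 2 rad/s is a slam.
- lever_pad (a point): Centre of the top of the lever's flat pad (42 x 54 mm, 8 mm thick, black ribbed rubber on steel), 107 mm from the axle on its +y side. In the dispenser's frame it is at [-68, 91, 192] mm when up (pad slopes 28 degrees up, away from the axle) and [-68, 99, 94] mm when down (27 degrees down). Shut fingertips pressing straight down at y = 95 mm work all the way, sliding a little.
- lid_edge (a point): Middle of the free edge of the steel flap lid (34 mm wide, 109 mm from the axle to the edge, 4 mm thick). Shut, the lid slants down from the axle towards the tray, 30 degrees from upright, and holds the roll back; fully open it is nearly level, all below 145 mm.
- label_roll: Plain white roll of labels, 64 mm diameter, 30 mm wide, 40 to 85 g, on edge in the chute behind the lid. Its origin is the centre of one flat side; its own z axis lies along the dispenser's x. At the start it is at the dispenser's y = 9 mm; once the lid is open it rolls by itself, in about a second, to rest against the end stop at y about -141, z 53 mm.
- spare_roll: Bystander, loose: yellow roll of labels lying flat, 52 mm diameter, 30 mm high, origin under its centre.
- deli_cup: Bystander, loose: white lidded cup, 74 mm diameter, 68 mm high, origin under its centre.
- timer: Bystander, loose: white kitchen timer, 30 x 74 x 66 mm, standing, origin under its centre.

How it is judged:
By the outcome, as a careful person would: the job done as asked, in the order asked, and still so for the second after the job is handed in, with the robot touching nothing.
It also fails if it takes over 40 s, if anything falls off the work surface, if the arm or the gripper's body presses on something with over 40 N, if the wrist force passes 120 N, or if a joint passes its speed limit or range.

### The arm

A 6-joint arm with a two-finger parallel gripper is mounted at the origin on the work surface; the furniture and walls round the work are solid. World frame = base frame: x ahead of the robot, y to its left, z up, the work surface at z = 0. Lengths are in mm, angles in degrees, forces in N, time in s.
With the tool pointing down it reaches from about 350 to 850 mm from the base axis. Payload 8.1 kg.
Tool frame: the origin (TCP) lies on the centre line of the jaws, within the pads' length; the fingertips stand 19 mm ahead of it and the grasp point (between the pads) is the TCP; z points along the fingers, y is the direction in which the jaws open and shut (so a half turn about z gives the same grasp; the last joint's range is limited). The gripper opens to 85 mm and grips with 20 to 120 N. Pads are 22 mm wide; open, the fingers measure 114 mm over their backs; the gripper's body (76 mm by 85 mm) begins 54 mm behind the grasp point. The pads swing forward as they close: fully open they stand 13 mm farther back than shut.
Start: joints at [-73.362, 7.471, 85.268, -0, 87.261, -4.893], TCP at [220.23, -558.126, 250.292] pointing down, gripper open.
Joint ranges: [-169.43, 169.43], [-51.17, 129.36], [1.28, 143.12], [-76.62, 256.62], [0, 156.53], [-152.29, 152.29]. Speed limits (degrees/s): [136.94, 136.94, 159.86, 180, 180, 180].

### API

Orientations are given as [roll, pitch, yaw] about the fixed x, y, z axes, in that order (R = Rz(yaw) Ry(pitch) Rx(roll)).
In Python, from bench import r, viewer gives the robot as it stands.
- The arm moves only by the tool carry_out, never from a script. Its argument "commands" is a list that holds one entry, the list of rows, each a list of 7 numbers: the finger opening in mm, from 0 to 85.4, then the shift along the tool's x, y, z in mm, then the turn, a rotation vector about the tool's x, y, z in degrees. A call has 1 to 5 rows; each row is the pose to reach, as a shift and turn from the pose commanded when the call began, along the tool's axes at that moment; what a row does not reach only later rows make up. A row lasts 1/8 s, in which the tool goes at most 62.5 mm and 10.7 degrees, less where a joint would pass 70% of its speed; a pose out of reach is approached as far as the arm can. A call with a gripper value outside its range is refused whole. The fingers move at their own pace and stop on an object; "grip_force" is the grip in N (left out, the last holds). Time passes only in rows, so rows that repeat a pose let the fingers close. It gives the time, the measured TCP pose, the force and the opening at its end, in the units of the state.
- r.sense(): the state, without advancing time (a new reading comes with each control period).
- viewer.snapshot(name): name is "scene" or "top" or "wrist"; returns the picture (384x512x3 uint8, red, green, blue); there is no depth.
- viewer.calibration(name): a dict with "camera_matrix" (3x3 intrinsics, pixels), "rvec" (rotation vector, rad) and "tvec" (3), from world to camera coordinates, as OpenCV has them. Camera axes: x right, y down, z forward; pixel columns grow to the right and rows downward; lengths in mm; the calibration is good to about 2 mm. A picture is of the moment at which its call begins: read the wrist's pose just before it. calibration takes no time and is no camera call; for the wrist camera it gives the pose at the moment of the call.
- r.hand_in(): hands the job in, once; it reports no verdict.
The state is a dict: "time": time; "joint_pos": joint angles; "qd": joint speeds; "joint_efforts": joint torques, N m; "tool_pos": TCP position; "tcp_rot": TCP orientation; "ft_force": force on the tool from outside, world axes, zero at the start; "wrist_torque": the same for the moment, N m; "finger_gap": finger opening in mm.
Only numpy, scipy, OpenCV 4.12 (cv2) and the standard library are available. Lean on these libraries where they do the work, as an engineer would, in place of code of your own. Each camera call takes 0.05 s, during which the arm holds its last target. There are 200 camera calls.

## Working session

There is one attempt and no reset: what is moved stays moved. The work goes in short steps, Python scripts to look and compute and a tool call to move; the robot and the scene stay as the last step left them, time stands still between calls to the robot, and variables do not carry over. Pictures are saved under pics/ and viewed, about 8 in all and at most 12, crops included, and the job is handed in when it is done.

Besides the shell and the picture viewer there is one more tool, called after "Request:" in YAML: its name, and indented under it one key for each argument. carry_out: Moves the arm, as the interface text tells. Its arguments: {"type":"object","properties":{"commands":{"type":"array","items":{"type":"array","items":{"type":"array","items":{"type":"number"}}}},"grip_force":{"type":"number"}},"required":["commands"]}

```bash
mkdir -p pics; python3 - <<'E'
from bench import r, viewer
import cv2,numpy as np
s=r.sense();print(s['time'],s['tool_pos'],s['tcp_rot'],s['finger_gap'],s['ft_force'])
for n in("scene","top"):
    cv2.imwrite(f"pics/{n}0.png",cv2.cvtColor(np.asarray(viewer.snapshot(n)),cv2.COLOR_RGB2BGR))
    c=viewer.calibration(n);R=cv2.Rodrigues(np.array(c['rvec'],float))[0];print(n,np.round(c['camera_matrix'],1).tolist(),(-R.T@np.array(c['tvec']).ravel()).round(),R.round(3).tolist())
E
```

```text
0.0 [ 220.06529859 -557.60664616  249.21329476] [-1.79890977e+02 -9.81325135e-03  2.15308633e+01] 85.49737896234701 [ 0.55722293  0.08723829 -0.18841601]
scene [[428.0, 0.0, 249.0], [0.0, 428.0, 190.7], [0.0, 0.0, 1.0]] [ 482. -369.  948.] [[0.999, 0.03, -0.013], [0.02, -0.884, -0.466], [-0.026, 0.466, -0.884]]
top [[415.9, 0.0, 259.1], [0.0, 415.9, 185.3], [0.0, 0.0, 1.0]] [275.  90. 969.] [[-0.109, -0.994, 0.006], [-0.971, 0.106, -0.213], [0.211, -0.029, -0.977]]
```

View pics/scene0.png

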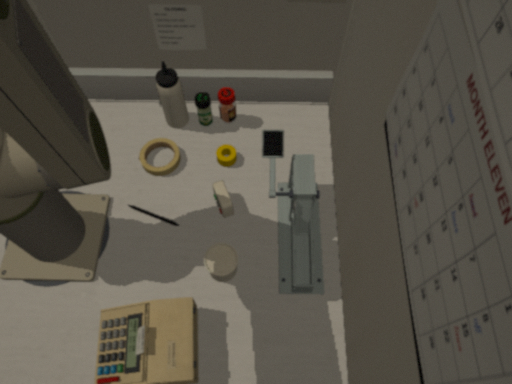

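View pics/top0.png

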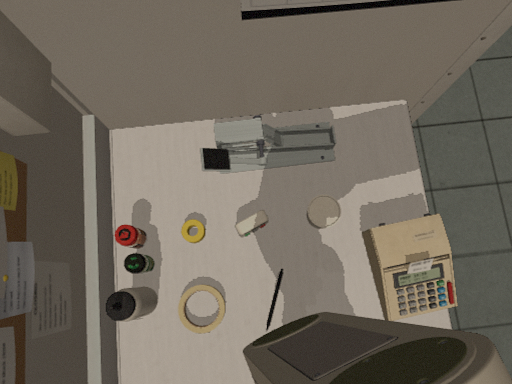

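Scene: black lever pad at about (273,143), base plate's -y corners at (278,293) and (323,293). Top: pad at about (215,158), base plate's tray end at about x = 334. The pad can be triangulated from both views.

```bash
cat > h.py <<'E'
from bench import r, viewer
import cv2,numpy as np
def cam(n):
    c=viewer.calibration(n);R=cv2.Rodrigues(np.array(c['rvec'],float))[0];t=np.array(c['tvec'],float).reshape(3,1)
    return np.array(c['camera_matrix'],float),R,t
def P(n): K,R,t=cam(n);return K@np.hstack([R,t])
def plane(n,px,z):
    K,R,t=cam(n);o=(-R.T@t).ravel();d=R.T@np.linalg.inv(K)@np.array([*px,1.]);return o+d*(z-o[2])/d[2]
def tri(a,b):
    X=cv2.triangulatePoints(P("scene"),P("top"),np.array(a,float).reshape(2,1),np.array(b,float).reshape(2,1)).ravel();return X[:3]/X[3]
def dark(img,box,th=50):
    x0,y0,x1,y1=box;m=(img[y0:y1,x0:x1].max(2)<th).astype(np.uint8)
    n,l,s,c=cv2.connectedComponentsWithStats(m);k=1+s[1:,4].argmax()
    q=cv2.minAreaRect(cv2.findContours((l==k).astype(np.uint8),0,2)[0][0])
    return c[k]+[x0,y0],s[k],q
E
python3 - <<'E'
from h import *
a=cv2.imread("pics/scene0.png");b=cv2.imread("pics/top0.png")
ca=dark(a,(255,122,292,165));cb=dark(b,(195,140,240,178));print(ca,cb)
print("pad",tri(ca[0],cb[0]).round(1))
for p in((278,293),(323,293)):print(plane("scene",p,5).round())
for p in((333,125),(335,165)):print("top",plane("top",p,5).round())
v=np.hstack([cv2.resize(a[110:310,240:350],None,fx=3,fy=3,interpolation=2),cv2.resize(b[90:190,190:345],None,fx=3,fy=3,interpolation=2)[:, :].copy() if 0 else np.zeros((600,1,3),np.uint8)])
w=cv2.resize(b[90:190,190:345],None,fx=3,fy=3,interpolation=2);o=np.zeros((600,800,3),np.uint8);o[:,:v.shape[1]]=v;o[:300,335:800]=w
cv2.imwrite("pics/c.png",cv2.convertScaleAbs(o,alpha=1.4))
E
```

```text
(array([272.73529412, 142.82352941]), array([  9,   9,  19,  25, 442], dtype=int32), ((18.0, 21.0), (24.0, 18.0), 90.0)) (array([215.8336714 , 158.54766734]), array([  8,   9,  27,  20, 493], dtype=int32), ((21.0, 18.5), (19.0, 26.0), 90.0))
pad [506.4 145.4 190.9]
[ 526. -126.    5.]
[ 626. -124.    5.]
top [ 615. -135.    5.]
top [ 514. -125.    5.]
```

View pics/c.png

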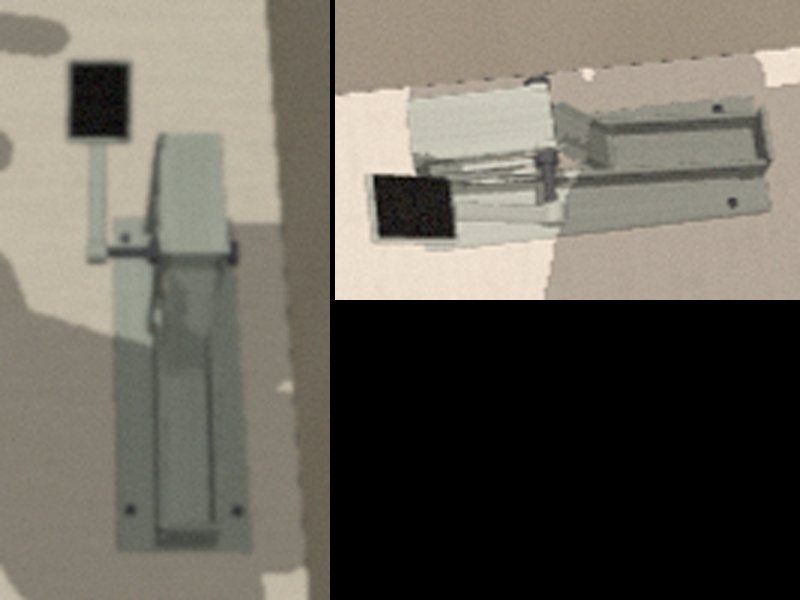

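The crop shows the base plate nearly square to the world (yaw about 1°), with the pad at about (506,145,191). Now I'm closing the fingers and moving across at height.

Request:
carry_out:
  commands:
    - [[0,41,-43,-10,0,0,4],[0,82,-86,-20,0,0,8],[0,123,-129,-30,0,0,12],[0,164,-172,-40,0,0,16],[0,205,-215,-40,0,0,20]]
  grip_force: 20

```text
time: 0.72
tool_pos: [332.5, -281.3, 291.0]
tcp_rot: [179.9, -0.1, 1.4]
ft_force: [0.6, -0.1, -0.1]
finger_gap: 0.3
```

Request:
carry_out:
  commands:
    - [[0,23,-53,0,0,0,0],[0,46,-106,0,0,0,0],[0,69,-159,0,0,0,0],[0,92,-212,0,0,0,0],[0,115,-265,0,0,0,0]]

```text
time: 1.35
tool_pos: [440.1, -13.0, 290.2]
tcp_rot: [180.0, -0.0, 1.5]
ft_force: [1.2, -1.4, 0.0]
finger_gap: 0.0
```

Request:
carry_out:
  commands:
    - [[0,23,-53,0,0,0,0],[0,46,-106,0,0,0,0],[0,70,-160,5,0,0,0],[0,70,-160,30,0,0,0],[0,70,-160,30,0,0,0]]

```text
time: 1.98
tool_pos: [504.0, 147.2, 257.4]
tcp_rot: [179.9, 0.3, 1.6]
ft_force: [-1.2, -0.7, 0.3]
finger_gap: -0.0
```

```bash
python3 - <<'E'
from h import *
s=r.sense();print(s['time'],s['tool_pos'],s['tcp_rot'],s['ft_force'],s['joint_pos'])
for n in("scene","wrist"):cv2.imwrite(f"pics/{n}1.png",viewer.snapshot(n)[:,:,::-1])
o=np.hstack([cv2.resize(cv2.imread("pics/scene1.png")[90:310,200:350],(409,600)),cv2.resize(cv2.imread("pics/wrist1.png"),(390,292)).__class__(( 1,1,3)) if 0 else np.vstack([cv2.resize(cv2.imread("pics/wrist1.png"),(390,292)),np.zeros((308,390,3),np.uint8)])])
cv2.imwrite("pics/d.png",o)
E
```

```text
1.975 [503.98285845 147.23601693 257.39338009] [179.94032063   0.32028669   1.61291109] [-1.22809205 -0.6570418   0.29661434] [ 1.06949286e+01 -4.04953486e+00  9.62799510e+01 -8.37943591e-03
  8.80952755e+01  9.90821531e+01]
```

View pics/d.png

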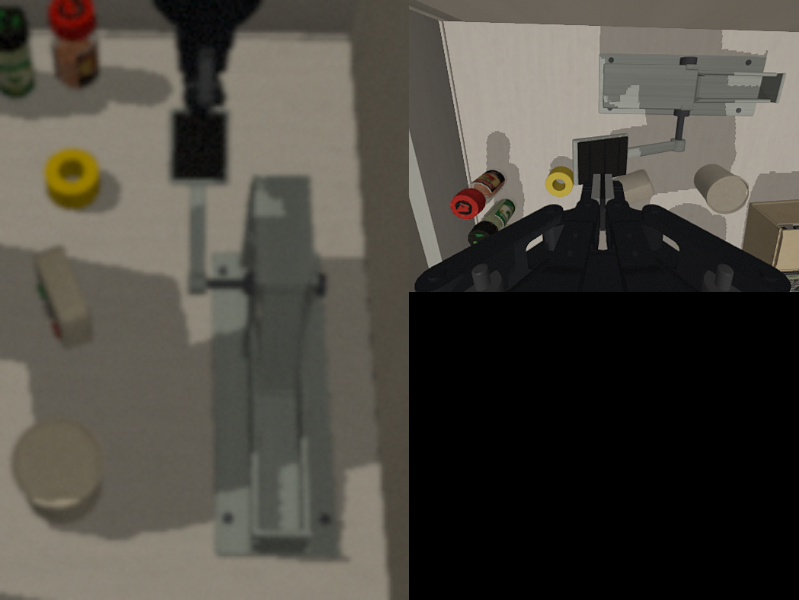

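The fingertips are over the pad: scene crop (200,110), wrist crop (600,165). I'll shift 2 mm and start pressing.

Request:
carry_out:
  commands:
    - [[0,2,-2,15,0,0,0],[0,2,-2,30,0,0,0],[0,2,-2,38,0,0,0],[0,2,-2,46,0,0,0],[0,2,-2,54,0,0,0]]

```text
time: 2.7
tool_pos: [507.7, 149.0, 206.1]
tcp_rot: [-180.0, -0.0, 1.5]
ft_force: [1.4, -0.9, 0.9]
finger_gap: -0.3
```

Request:
carry_out:
  commands:
    - [[0,0,0,10,0,0,0],[0,0,0,20,0,0,0],[0,0,0,30,0,0,0],[0,0,0,40,0,0,0],[0,0,0,50,0,0,0]]

```text
time: 3.32
tool_pos: [507.6, 149.1, 155.7]
tcp_rot: [-180.0, -0.0, 1.5]
ft_force: [0.4, 1.4, 2.7]
finger_gap: 0.3
```

Request:
carry_out:
  commands:
    - [[0,0,0,10,0,0,0],[0,0,0,20,0,0,0],[0,0,0,28,0,0,0],[0,0,0,32,0,0,0],[0,0,0,34,0,0,0]]

```text
time: 3.95
tool_pos: [507.5, 148.9, 122.1]
tcp_rot: [180.0, 0.0, 1.5]
ft_force: [-0.4, -0.2, 2.4]
finger_gap: -0.1
```

```bash
python3 - <<'E'
from h import *
s=r.sense();print(s['time'],s['tool_pos'],s['ft_force'])
for n in("scene","top"):cv2.imwrite(f"pics/{n}2.png",viewer.snapshot(n)[:,:,::-1])
o=np.zeros((600,800,3),np.uint8);o[:,:360]=cv2.resize(cv2.imread("pics/scene2.png")[110:310,230:350],(360,600));o[:300,360:]=cv2.resize(cv2.imread("pics/top2.png")[80:190,185:346],(440,300))
cv2.imwrite("pics/e.png",o)
E
```

```text
3.95 [507.46796685 148.89738167 122.09359241] [-0.41782058 -0.22554959  2.39706375]
```

View pics/e.png

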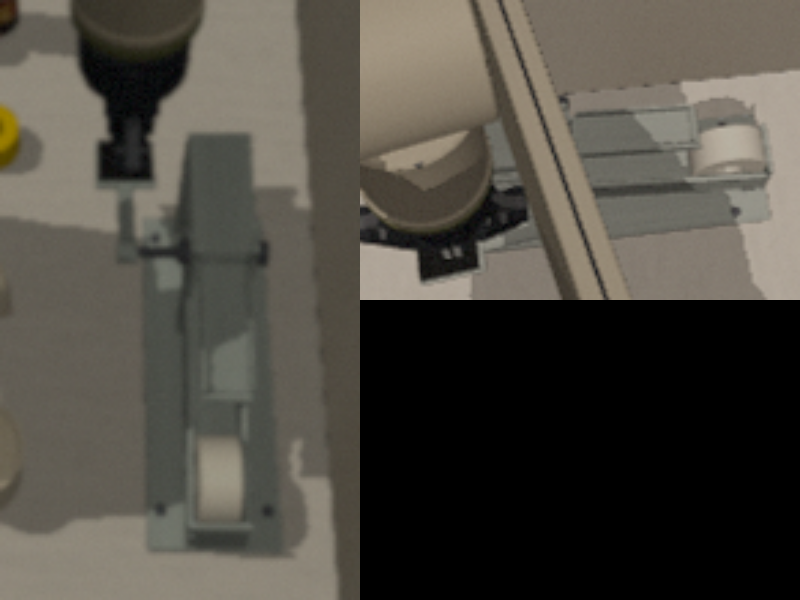

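The roll is already at the end stop (crop (220,480)) and the lid is nearly level. I'll press on in small steps until I feel the hard stop.

Request:
carry_out:
  commands:
    - [[0,0,0,1,0,0,0],[0,0,0,2,0,0,0],[0,0,0,3,0,0,0],[0,0,0,3,0,0,0]]

```text
time: 4.55
tool_pos: [507.7, 149.0, 119.4]
tcp_rot: [-180.0, -0.0, 1.5]
ft_force: [0.3, 0.8, 3.1]
finger_gap: 0.5
```

Request:
carry_out:
  commands:
    - [[0,0,0,0.5,0,0,0],[0,0,0,1,0,0,0],[0,0,0,1.5,0,0,0],[0,0,0,2,0,0,0],[0,0,0,2,0,0,0]]

```text
time: 5.18
tool_pos: [507.7, 148.9, 117.6]
tcp_rot: [180.0, -0.0, 1.5]
ft_force: [-0.5, -0.7, 6.0]
finger_gap: -0.1
```

Request:
carry_out:
  commands:
    - [[0,0,0,0.5,0,0,0],[0,0,0,1,0,0,0],[0,0,0,1,0,0,0]]

```text
time: 5.55
tool_pos: [507.8, 149.0, 117.1]
tcp_rot: [-180.0, -0.0, 1.5]
ft_force: [-2.5, -1.5, 9.1]
finger_gap: 0.1
```

At the hard stop the force rises to 9 N with almost no travel. Now I'll ease up at 40 mm/s (about 0.4 rad/s).

Request:
carry_out:
  commands:
    - [[0,0,0,-3,0,0,0],[0,0,0,-8,0,0,0],[0,0,0,-13,0,0,0],[0,0,0,-18,0,0,0],[0,0,0,-23,0,0,0]]

```text
time: 6.18
tool_pos: [507.5, 149.0, 139.6]
tcp_rot: [180.0, 0.0, 1.5]
ft_force: [-0.4, 1.8, 2.2]
finger_gap: -0.3
```

Request:
carry_out:
  commands:
    - [[0,0,0,-5,0,0,0],[0,0,0,-10,0,0,0],[0,0,0,-15,0,0,0],[0,0,0,-20,0,0,0],[0,0,0,-25,0,0,0]]

```text
time: 6.8
tool_pos: [507.5, 148.6, 164.6]
tcp_rot: [180.0, 0.0, 1.5]
ft_force: [0.7, -0.7, 1.9]
finger_gap: 0.3
```

Request:
carry_out:
  commands:
    - [[0,0,0,-5,0,0,0],[0,0,0,-10,0,0,0],[0,0,0,-15,0,0,0],[0,0,0,-20,0,0,0],[0,0,0,-25,0,0,0]]

```text
time: 7.42
tool_pos: [507.5, 149.0, 189.6]
tcp_rot: [-180.0, 0.0, 1.5]
ft_force: [0.5, -1.0, 0.7]
finger_gap: -0.3
```

Request:
carry_out:
  commands:
    - [[0,0,0,-4,0,0,0],[0,0,0,-8,0,0,0],[0,0,0,-12,0,0,0],[0,0,0,-16,0,0,0],[0,0,0,-20,0,0,0]]

```text
time: 8.05
tool_pos: [507.5, 149.0, 209.5]
tcp_rot: [-180.0, 0.0, 1.5]
ft_force: [-0.6, -0.9, 1.4]
finger_gap: -0.1
```

Request:
carry_out:
  commands:
    - [[0,0,0,-4,0,0,0],[0,0,0,-8,0,0,0],[0,0,0,-12,0,0,0],[0,0,0,-16,0,0,0],[0,0,0,-20,0,0,0]]

```text
time: 8.68
tool_pos: [507.5, 149.0, 229.5]
tcp_rot: [-180.0, 0.0, 1.5]
ft_force: [0.1, 0.2, 0.2]
finger_gap: -0.4
```

Released. Moving clear upward, then away from the dispenser so the check views are open.

Request:
carry_out:
  commands:
    - [[0,0,0,-30,0,0,0],[0,0,0,-70,0,0,0],[0,-40,20,-80,0,0,0],[0,-80,40,-80,0,0,0],[0,-100,60,-80,0,0,0]]

```text
time: 9.3
tool_pos: [407.9, 85.9, 309.8]
tcp_rot: [-180.0, -0.0, 1.6]
ft_force: [0.2, 0.0, -0.7]
finger_gap: 0.1
```

Request:
carry_out:
  commands:
    - [[0,0,50,0,0,0,0],[0,0,100,0,0,0,0],[0,0,150,0,0,0,0],[0,0,200,0,0,0,0],[0,0,200,0,0,0,0]]

```text
time: 9.93
tool_pos: [414.1, -116.5, 309.3]
tcp_rot: [180.0, 0.0, 1.3]
ft_force: [0.6, -0.0, -0.1]
finger_gap: -0.3
```

```bash
python3 - <<'E'
from h import *
s=r.sense();print(s['time'],s['tool_pos'],s['ft_force'],np.abs(s['qd']).max())
for n in("scene","top"):cv2.imwrite(f"pics/{n}3.png",viewer.snapshot(n)[:,:,::-1])
a=cv2.imread("pics/scene3.png");b=cv2.imread("pics/top3.png")
try:
    p=dark(a,(255,122,292,165))[0];q=dark(b,(195,140,240,178))[0];print(p,q,tri(p,q))
except Exception as e:print(e)
o=np.zeros((600,800,3),np.uint8);o[:,:420]=cv2.resize(a[110:310,210:350],(420,600));o[:300,420:]=cv2.resize(b[80:205,185:343],(380,300))
cv2.imwrite("pics/f.png",o)
E
```

```text
9.925 [ 414.07777428 -116.53978609  309.28507397] [ 0.62141898 -0.02741586 -0.07898178] 3.8849967813882396
[272.56190476 143.        ] [215.80408163 158.50612245] [506.35151932 145.34757736 190.56888894]
```

View pics/f.png

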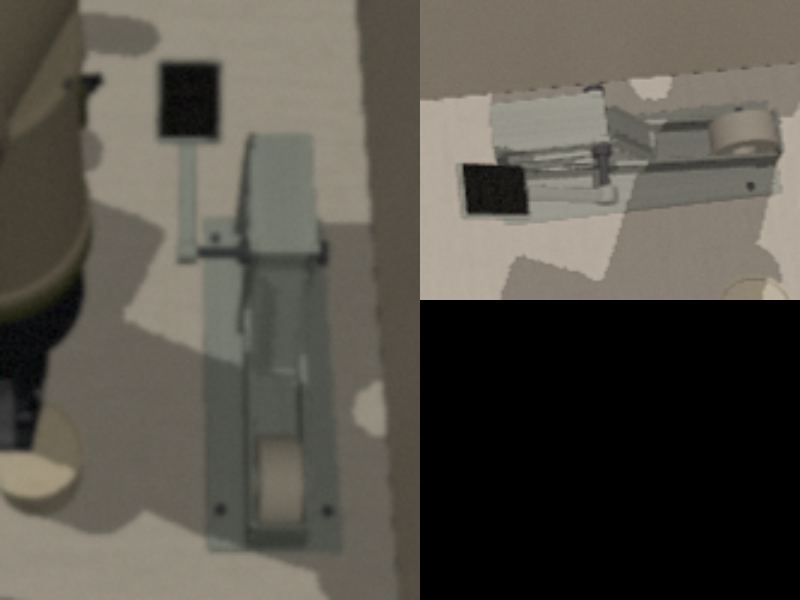

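The lever is back up: the pad is at (506,145,191), the same as at the start. The lid is shut, the roll rests at the end stop (crop (280,480)), and the arm is clear. Handing in.

```bash
python3 -c "
from bench import r
print(r.hand_in())"
```

```text
the job is handed in; nothing more can be done
None
```

I pressed the lever pad down with the shut fingertips until it met its hard stop. The force there rose from about 3 N to 9 N with almost no further travel. The label roll rolled down to the end of the tray. I then eased the lever back up under the fingertip at about 0.4 rad/s or less, well below the 2 rad/s slam limit, and moved clear. The job was handed in about 10 s into the 40 s limit.

**Last checks:**
- **Lever:** the pad was measured back at (506, 145, 191) mm, within 1 mm of where it started.
- **Lid and roll:** the pictures showed the lid shut and the roll resting against the end stop.
- **Forces:** the highest force reading was about 9 N, and about 0 N once clear.
- **Not checked:** I didn't measure the spare roll, cup and timer again at the end. The arm moved well above them and no unexpected force was felt.

No checks failed or disagreed.

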